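Clamp the spinal rod model for polishing

TASK

Take the amber resin spinal rod model from the blue build tray and lay it down in the two V-notches of the clamp block while the red lever is still up. Let go of it, then swing the lever shut so that its rubber foot holds the rod with 6 to 12 N; the resin cracks above 18 N, and the foot's spindle is screwed to a different length for every job, so feel for the contact. Do not drop the rod, and leave the other things on the bench where they are.

Things in the scene. Friction and masses are not known exactly. Their poses are not given: they have to be found in the camera images.
- rod: loose translucent amber resin rod, 30 g: round shaft 10 mm in diameter, 124 mm long, along its y axis, with two 14 mm square collars, 10 mm thick, centred 50 mm either side of the middle (90 mm clear between them). Origin on the axis at mid length. Starts in the tray, lying on its collars' flats, axis 7 mm above the tray's floor. Ends alike; grip the shaft between the collars
- tray: fixed blue build tray, 150 (x) by 180 (y) mm, rim 12 mm high, walls and floor 5 mm thick (inner floor 5 mm above the bench); origin at the centre of its underside, on the bench. It and the clamp block may change places
- clamp_block: fixed grey base plate, 15 mm thick, x -70 to 95 mm, 90 mm wide, with two aluminium V-supports and dark hinge cheeks (x 50 to 70 mm, |y| under 19 mm, up to z 59 mm). Origin on the bench right under the middle of the rod's seat; z up, y along the seated rod, x from the seat towards the hinge
- seat (a point): where the rod's origin comes to lie, 45 mm above the clamp block's origin; same axes. V-supports 12 mm thick at y -30 and 30 mm, 90-degree notches 24 mm wide on top, bottoms at 38 mm, horns up to 51 mm above the bench; between them a 48 mm gap for the fingers, down to the base plate. The collars straddle the supports with 9 mm play
- hinge (a point): on the lever's hinge axis (along the clamp block's y), at x 60, z 50 mm in the clamp block's frame; axes as the clamp block
- clamp_lever: red cranked lever, origin on the hinge, y along it. Shut and level when its axes are parallel to the block's: its bar (14 mm wide, 12 high) then runs 30 mm above the hinge towards -x, over the rod. Opens by turning about +y; starts 1.75 to 2.15 rad open, leaning away; goes to 0.25 rad below level. Stiff hinge, stays where left: friction 0.9 N m, about 7.5 N at the roller grip
- foot_axis (a point): on the lever, 60 mm along its -x from the hinge, level with the hinge in the lever's frame: axis of the spindle with the sprung rubber foot, 22 mm wide. The foot's face lies 2 to 14 mm (unknown, fixed in a run) below this point, so it meets the rod with the lever 0.03 to 0.23 rad above level, then springs in at 1.5 N per mm: 6 to 12 N is 4 to 8 mm past contact
- knob (a point): centre of the black T-grip at the lever's end, a free-spinning roller 20 mm in diameter, 34 mm long along the hinge direction; 118 mm along -x and 30 mm along z from the hinge in the lever's frame. Push it over from behind, then press it down from above, or pinch its ends. It moves 2 mm per mm of foot travel; once the foot touches, the push needed rises by half the foot's force
- riffler: loose steel riffler file, 175 mm long along its y axis, 10 mm wide, 9 mm high, lying on the bench; bystander. Origin at the centre of its underside
- wheel: loose grey rubber polishing wheel lying flat, 68 mm in diameter, 16 mm high; bystander. Origin at the centre of its underside
- jar: loose amber jar with a white cap, 48 mm in diameter, 60 mm high; bystander. Origin at the centre of its underside

How it is judged (in metres and radians):
On the way:
1. the rod lies seated in both V-notches (tolerances as at the end), let go by the fingers, while the lever is still open (roller grip more than 60 mm above the hinge line) (x of rod in the frame of seat between -0.004 and 0.004 m and y of rod in the frame of seat between -0.012 and 0.012 m and z of rod in the frame of seat between -0.003 and 0.003 m and angle between the y axis of rod and the y axis of clamp_block, either way round below 0.07 rad and contact force between the fingers and rod below 0.1 N and z of knob in the frame of hinge above 0.06 m), for 0.2 s.
At the end, for the whole second after the job is handed in: Rod at rest in both V-notches, its middle within 4 mm of the seat across the notches, 12 mm along them and 3 mm in height, within 0.07 rad of the block's y; lever shut (roller grip under 60 mm above the hinge line), its foot by itself pressing the rod with 6 to 12 N (x of rod in the frame of seat between -0.004 and 0.004 m and y of rod in the frame of seat between -0.012 and 0.012 m and z of rod in the frame of seat between -0.003 and 0.003 m and angle between the y axis of rod and the y axis of clamp_block, either way round below 0.07 rad and contact force between clamp_lever and rod between 6 and 12 N and z of knob in the frame of hinge below 0.06 m and linear speed of rod below 0.02 m/s); the robot touches nothing.
It fails at once if the lever presses on the rod with more than 18 N (contact force between clamp_lever and rod above 18 N).
It fails at once if the rod is dropped: faster than 0.6 m/s (a fall of some 18 mm) with the fingers off it (linear speed of rod above 0.6 m/s and contact force between the fingers and rod below 0.05 N).
It fails at once if the riffler, the wheel or the jar is moved more than 15 mm (distance of any of riffler, wheel, jar from where it was at the start of the episode above 0.015 m).
It also fails if it takes over 58 s, if anything falls off the work surface, if the arm or the gripper's body presses on something with over 40 N, if the wrist force passes 120 N, or if a joint passes its speed limit or range.

ROBOT

A 6-joint arm with a two-finger parallel gripper is mounted at the origin on the work surface. World frame = base frame: x ahead of the robot, y to its left, z up, the work surface at z = 0. Lengths are in mm, angles in rad, forces in N, time in s.
With the tool pointing down it reaches from about 275 to 825 mm from the base axis. Payload 5.2 kg.
Tool frame: the origin (TCP) lies at the very end of the fingers, on their centre line; the grasp point (between the pads) lies 19 mm behind it; z points along the fingers, y is the line along which they close (so a half turn about z gives the same grasp; the last joint's range is limited). The gripper opens to 93 mm and grips with 3 to 60 N. Pads are 15 mm wide; open, the fingers measure 128 mm over their backs; the gripper's body (75 mm by 188 mm) begins 65 mm behind the grasp point.
Start: joints at [-1.348, 0.259, 1.535, -0, 1.348, -0.203], TCP at [227.198, -500.885, 218.653] pointing down, gripper open.
Joint ranges: [-3.14, 3.14], [-0.91, 2.08], [0.19, 2.58], [-1.22, 4.36], [0.22, 2.71], [-3.12, 3.12]. Speed limits (rad/s): [2.57, 2.57, 3.14, 3.14, 3.14, 3.14].

INTERFACE

Orientations are given as [roll, pitch, yaw] about the fixed x, y, z axes, in that order (R = Rz(yaw) Ry(pitch) Rx(roll)).
In Python, from bench import robot gives the robot as it stands. The module is installed in compiled form; this text tells all that it offers. Calls block until the motion is done:
- robot.move_ptp(position, orientation): joint-space move of the TCP to a pose.
- robot.move_linear(position, ori=None, speed=150, f_stop=None): straight line of the TCP; ori=None keeps the orientation; speed is the mean speed in mm/s. With f_stop (N) it stops when the force on the tool has changed by that much, and returns True; else False.
- robot.move_j(angles): joint-space move.
- robot.move_gripper(opening): opening from 0.0 (shut) to 1.0 (fully open); the grip force is fixed at half the most; returns when the fingers have stopped.
- robot.sleep(seconds).
- robot.inverse_kinematics(position, orientation): joint angles nearest the present ones, or None.
- robot.get_image(name): name is "scene" or "top" or "wrist"; returns a dict with "img" (420x560x3 uint8, blue, green, red), "fovy" (degrees; the focal length in pixels is half the picture's height over the tangent of half this angle, whatever the lens; pixels are square), "cx", "cy" (the principal point, pixels), "eye" and "orientation" of the camera in the world. Camera axes: x right, y down, z forward; pixel columns grow to the right and rows downward; lengths in mm; the calibration is good to about 2 mm. A picture is of the moment at which its call begins. There is no depth.
A pose or a line that the arm cannot do raises robot.MotionError and nothing moves.
- robot.hand_in(): hands the job in; it is judged then, once.
Readings, each from a call of its own:
- robot.current_t(): time.
- robot.current_qpos(): joint angles.
- robot.current_joint_vel(): joint speeds.
- robot.current_joint_efforts(): joint torques, N m.
- robot.current_tcp_pos(): TCP position.
- robot.current_eef_rot(): TCP orientation.
- robot.current_contact_force(): force on the tool from outside, world axes, zero at the start.
- robot.current_ft_torque(): the same for the moment, N m.
- robot.current_gripper_width(): opening from 0.0 (shut) to 1.0 (fully open).
- robot.current_finger_force(): force on a finger pad.
Only numpy, scipy, OpenCV 4.12 (cv2) and the standard library are available. Lean on these libraries where they do the work, as an engineer would, in place of code of your own. Each camera call takes 0.05 s, during which the arm holds its last target. There are 200 camera calls.

## Working session

There is one attempt and no reset: what is moved stays moved. The work goes in short steps, each a Python script; the robot and the scene stay as the last script left them, time stands still between calls to the robot, and variables do not carry over. Pictures are saved under pics/ and viewed, at most 10 in all, crops included, and the job is handed in when it is done.

```bash
mkdir -p pics; python3 - <<'E'
from bench import robot
import cv2,numpy as np
for n in("scene","top","wrist"):
    d=robot.get_image(n); cv2.imwrite(f"pics/{n}0.png",d["img"])
    print(n,d["fovy"],d["cx"],d["cy"],d["eye"],d["orientation"])
    np.savez(f"{n}0.npz",**{k:np.array(v) for k,v in d.items()})
print(robot.current_eef_rot(),robot.current_t())
E
```

```text
scene 52.5437645402533 282.4582309122862 214.79154241734435 [1030.56707539 -575.06417582  718.95697029] [-2.29487421  0.01397199  0.6431667 ]
top 55.8320390398259 279.4315520758738 213.63814365335236 [ 443.22517576    3.43247957 1259.52629375] [-3.02473873 -0.01419632 -1.59518834]
wrist 67.6493518962813 286.841106391773 212.2791520701142 [ 304.37471068 -466.17611043  383.9163445 ] [ 2.83465949e+00  2.49107573e-03 -1.14556581e+00]
[-3.14025678e+00 -3.10542092e-04  4.25809659e-01] 0.15
```

View pics/top0.png

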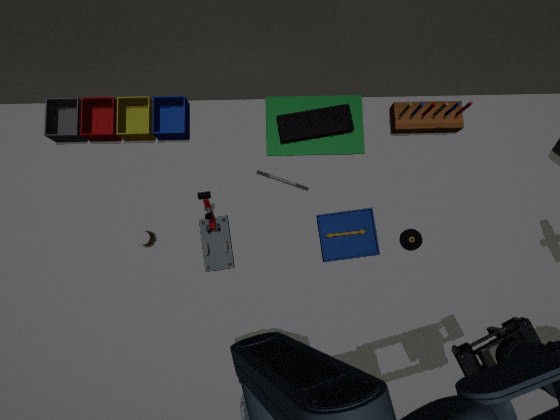

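View pics/scene0.png

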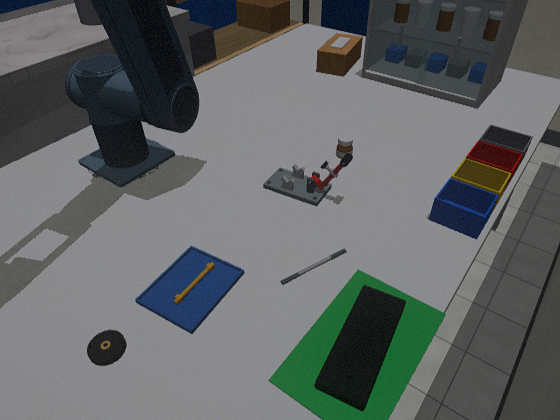

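The top view shows the rod at about (346,233) in the tray, the clamp block at (217,243) with the lever leaning towards image-up (+x), the riffler at (283,180), the wheel at (411,239) and the jar at (149,239). Next I take rough positions, then close wrist views from two places each.

```bash
cat > h.py <<'E'
import numpy as np, cv2
from scipy.spatial.transform import Rotation as R
def rays(d,px):
    f=210/np.tan(np.radians(float(d["fovy"]))/2); px=np.atleast_2d(px).astype(float)
    v=np.c_[(px[:,0]-d["cx"])/f,(px[:,1]-d["cy"])/f,np.ones(len(px))]
    return R.from_euler('xyz',d["orientation"]).apply(v)
def plane(d,px,z):
    v=rays(d,px); e=np.array(d["eye"]); return e+v*((z-e[2])/v[:,2])[:,None]
def tri(views):   # [(d,pixel)...] -> point, rms ray miss
    A=np.zeros((3,3)); b=np.zeros(3); P=[]
    for d,p in views:
        v=rays(d,p)[0]; v/=np.linalg.norm(v); M=np.eye(3)-np.outer(v,v); A+=M; b+=M@np.array(d["eye"]); P.append((M,np.array(d["eye"])))
    x=np.linalg.solve(A,b); return x,np.sqrt(np.mean([np.sum((M@(x-e))**2) for M,e in P]))
def proj(d,X):
    f=210/np.tan(np.radians(float(d["fovy"]))/2)
    c=R.from_euler('xyz',d["orientation"]).inv().apply(np.atleast_2d(X)-np.array(d["eye"]))
    return np.c_[f*c[:,0]/c[:,2]+d["cx"],f*c[:,1]/c[:,2]+d["cy"]]
def mask(img,lo,hi):
    return cv2.inRange(cv2.cvtColor(img,cv2.COLOR_BGR2HSV),np.array(lo),np.array(hi))
def biggest(m,n=1):
    c,_=cv2.findContours(m,cv2.RETR_EXTERNAL,cv2.CHAIN_APPROX_NONE)
    return sorted(c,key=cv2.contourArea)[::-1][:n]
def snap(robot,n,tag):
    d=robot.get_image(n); cv2.imwrite(f"pics/{tag}.png",d["img"]); np.savez(f"{tag}.npz",**{k:np.array(v) for k,v in d.items()}); return d
def load(tag): return dict(np.load(f"{tag}.npz"))
AMBER=((14,120,70),(28,255,255)); BLUE=((105,120,30),(125,255,255)); RED=((0,150,60),(8,255,255))
def amber(d,roi=None):
    m=mask(d["img"],*AMBER)
    if roi is not None:
        k=np.zeros_like(m); k[roi[1]:roi[3],roi[0]:roi[2]]=255; m&=k
    return biggest(m)[0]
E
cat > lookat.py <<'E'
import sys
E
python3 - <<'E'
from h import *
from bench import robot
t=load("top0");s=load("scene0")
ct=amber(t,(310,200,385,270));cs=amber(s,(135,240,250,330))
rt,rs=cv2.minAreaRect(ct),cv2.minAreaRect(cs);print("rod",rt,rs,tri([(t,rt[0]),(s,rs[0])]))
print(plane(t,cv2.boxPoints(rt),12))
print("block c",plane(t,[[205,270],[235,266],[201,218],[227,215],[217,243]],15))
print("jar,wheel,riff",plane(t,[[149,239],[411,239],[257,172],[308,188],[204,195]],10))
# wrist camera in tool frame
w=load("wrist0");Rt=R.from_euler('xyz',robot.current_eef_rot());
print("cam in tool",Rt.inv().apply(w["eye"]-robot.current_tcp_pos()),(Rt.inv()*R.from_euler('xyz',w["orientation"])).as_matrix())
E
```

```text
rod ((345.5, 232.99998474121094), (3.178698778152466, 37.4058952331543), 84.47245788574219) ((193.50003051757812, 282.0000305175781), (6.363961219787598, 54.44721603393555), 45.0) (array([ 521.72966561, -225.96228408,   13.77669619]), np.float64(1.6510071933201804))
[[ 523.60173554 -165.60627441   12.        ]
 [ 532.24209526 -284.029573     12.        ]
 [ 522.20529371 -284.5059595    12.        ]
 [ 513.59696237 -166.19063301   12.        ]]
block c [[418.13873164 217.32821343  15.        ]
 [428.15506639 124.30240522  15.        ]
 [580.64643152 229.47314028  15.        ]
 [588.29340859 147.68484323  15.        ]
 [500.86160662 179.68984759  15.        ]]
jar,wheel,riff [[ 518.67766492  393.07094897   10.        ]
 [ 499.16120644 -432.35852841   10.        ]
 [ 725.68153285   50.86464837   10.        ]
 [ 670.00103255 -111.36191464   10.        ]
 [ 654.62419163  220.75723795   10.        ]]
cam in tool [  84.57593759    0.44470772 -165.87589537] [[-5.79917271e-04 -9.53171060e-01 -3.02431138e-01]
 [ 9.99999165e-01 -2.03446556e-04 -1.27631506e-03]
 [ 1.15501801e-03 -3.02431626e-01  9.53170382e-01]]
```

```bash
rm lookat.py; python3 - <<'E'
from h import *
from bench import robot
o=[np.pi,0,np.pi/2+.07]
for i,p in enumerate([[480,-226,200],[560,-226,200],[530,178,260],[450,178,260]]):
    robot.move_ptp(p,o); robot.sleep(.2); snap(robot,"wrist",f"w{i}")
    print(robot.current_t(),robot.current_tcp_pos())
a=np.hstack([load("w0")["img"],load("w1")["img"]]);b=np.hstack([load("w2")["img"],load("w3")["img"]])
cv2.imwrite("pics/m1.png",cv2.resize(np.vstack([a,b]),(800,600)))
E
```

```text
1.8 [ 479.64316768 -226.93624925  200.01169876]
2.4667 [ 559.10970352 -226.18699735  200.22821064]
4.2333 [530.32764197 177.14146043 259.76844457]
4.9 [450.91751894 177.86190896 259.82033316]
```

View pics/m1.png

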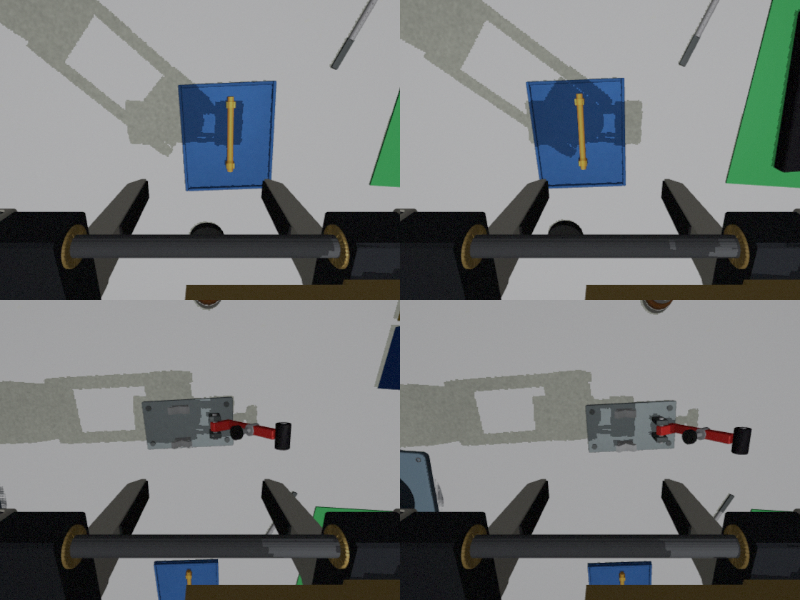

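Top row: the rod in the tray, at about (230,133) and (580,132) in the montage. Bottom row: the block plate with the open lever to its right, roller at (283,435) and (741,440). I compute the rod and enlarge the block.

```bash
python3 - <<'E'
from h import *
A,B=load("w0"),load("w1")
def ends(d):
    c=amber(d); (cx,cy),sz,a=cv2.minAreaRect(c); b=cv2.boxPoints(cv2.minAreaRect(c))
    b=b[np.argsort(b[:,1])]; return b[:2].mean(0),b[2:].mean(0),sz
ea,eb=ends(A),ends(B); print(ea,eb)
P=[tri([(A,ea[i]),(B,eb[i])]) for i in(0,1)]; print(P)
p,q=P[0][0],P[1][0]; print("mid",(p+q)/2,"len",np.linalg.norm(p-q),"yaw",np.arctan2(-(p-q)[0],(p-q)[1]))
for d in(A,B):
    e=ends(d); X=plane(d,[e[0],e[1]],12); print(X.mean(0),np.linalg.norm(X[0]-X[1]))
c1=cv2.resize(load("w2")["img"][100:240,180:440],None,fx=3,fy=3)
c2=cv2.resize(load("w3")["img"][100:240,240:500],None,fx=3,fy=3)
cv2.imwrite("pics/c1.png",cv2.resize(np.vstack([c1,c2]),None,fx=.71,fy=.71))
cv2.imwrite("pics/c2.png",cv2.convertScaleAbs(c1,alpha=1.6)); cv2.imwrite("pics/c3.png",cv2.convertScaleAbs(c2,alpha=1.6))
E
```

```text
(array([322.5, 135. ], dtype=float32), array([322.5, 239. ], dtype=float32), (104.0, 11.0)) (array([250.5181, 130.8801], dtype=float32), array([255.53168, 236.16516], dtype=float32), (105.40437316894531, 12.271809577941895))
[(array([ 514.46712495, -163.32799819,   11.35291289]), np.float64(0.007406003078412183)), (array([ 525.54150112, -282.5898064 ,   21.28461213]), np.float64(0.38826495516832743))]
mid [ 520.00431304 -222.9589023    16.31876251] len 120.18593658513538 yaw 0.09259217358392774
[ 520.64870811 -224.60235617   12.        ] 123.27447635764311
[ 519.66541328 -225.05056701   12.        ] 123.9329525354471
```

View pics/c2.png

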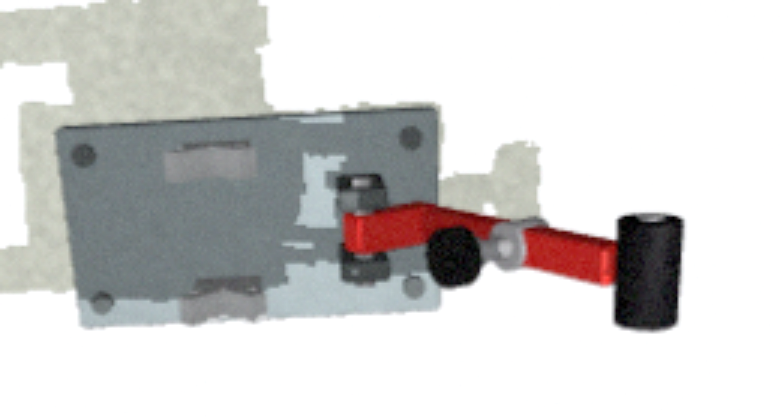

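View pics/c3.png

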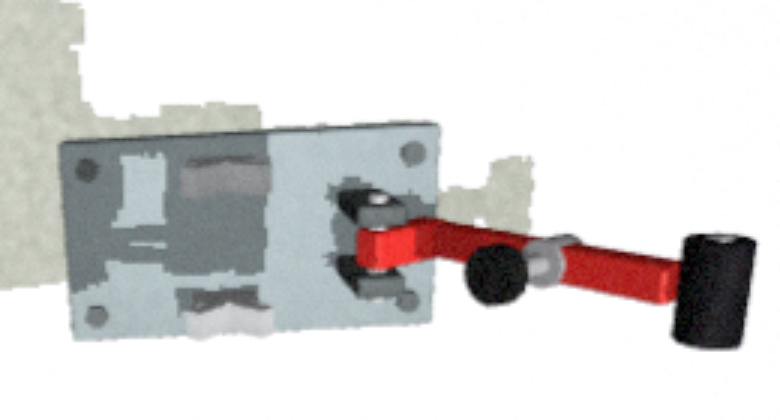

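Both zooms show the plate corners, its four screws, the V-supports (lower about (222,300) / (230,320)), the lever and the roller (649,272) / (714,292). I fit the block to those points.

```bash
cat > blk.py <<'E'
from h import *
A,B=load("w2"),load("w3")
a=lambda L:np.array(L)/3+[180,100]; b=lambda L:np.array(L)/3+[240,100]
ca=a([[60,131],[437,111],[82,327],[440,308]]);cb=b([[62,145],[437,128],[77,339],[437,322]])
sa=a([[84,154],[411,138],[102,302],[414,287]]);sb=b([[87,169],[413,153],[97,316],[408,301]])
M=np.array([[-70,45],[95,45],[-70,-45],[95,-45]])
for nm,pa,pb in(("corner",ca,cb),("screw",sa,sb)):
    T=np.array([tri([(A,x),(B,y)])[0] for x,y in zip(pa,pb)]); print(nm,"tri z",T[:,2].round(1), T[:,:2].mean(0))
    for d,p in((A,pa),(B,pb)):
        X=plane(d,p,15)[:,:2]; u=X[1]+X[3]-X[0]-X[2]; v=X[0]+X[1]-X[2]-X[3]
        yaw=np.arctan2(u[1],u[0]); yv=np.arctan2(-v[0],v[1]); c=X.mean(0)
        print(nm,"sizes",np.linalg.norm(u)/2,np.linalg.norm(v)/2,"yaw",yaw,yv,"origin",c-12.5*np.array([np.cos(yaw),np.sin(yaw)]))
k=tri([(A,a([[649,272]])[0]),(B,b([[714,292]])[0])]);print("knob",k)
# V notch bottom of the lower support (+y edge), y=-24, z=38
for d,p in((A,a([[222,289]])),(B,b([[230,311]]))): print("V",plane(d,p,38))
E
python3 blk.py
```

```text
corner tri z [ 9.   7.2 19.5 26. ] [500.15910373 182.97345151]
corner sizes 162.41998891171193 87.54552259659181 yaw 0.12135343916113815 0.10957803074953193 origin [488.037576   180.67093953]
corner sizes 162.7841816646148 87.45117121635957 yaw 0.11587429198958309 0.1428366797254677 origin [488.146881   180.65782511]
screw tri z [14.7 14.2 16.7 16. ] [499.67554614 182.33474214]
screw sizes 141.18425140106856 66.19301492924147 yaw 0.11674365705403349 0.11604600414671917 origin [487.19247568 180.82854753]
screw sizes 141.0974381454718 66.42338161462838 yaw 0.11822012571869368 0.1211179721832915 origin [487.27062389 180.58839   ]
knob (array([632.97170383, 197.88185281, 135.56337177]), np.float64(0.09747180214412249))
V [[489.39226191 157.06563674  38.        ]]
V [[491.05973526 153.655881    38.        ]]
```

Block origin is about (487.5, 180.7) with yaw 0.118. The roller sits at radius 121.7 mm from the hinge and y=-0.1, both matching the text, so the lever is about 2.11 rad open. Screw heights come out at 14–17 against the true 15. Rod mid is about (520.5, -225), height 12–16. I pick it now.

```bash
python3 - <<'E'
from h import *
from bench import robot
o=[np.pi,0,np.pi/2+.075]
robot.move_gripper(.42)
robot.move_ptp([520.7,-225,120],o)
robot.move_linear([520.7,-225,30],speed=120)
print("stop",robot.move_linear([520.7,-225,6.8],speed=40,f_stop=6),robot.current_tcp_pos())
robot.move_gripper(0)
print("w",robot.current_gripper_width()*93,robot.current_finger_force())
robot.move_linear([520.7,-225,60],speed=60)
robot.move_linear([520.7,-225,180],speed=150)
d=snap(robot,"wrist","held"); print("w",robot.current_gripper_width()*93,robot.current_finger_force(),robot.current_t(),robot.current_tcp_pos())
b=cv2.boxPoints(cv2.minAreaRect(amber(d)));print(b, plane(d,b,robot.current_tcp_pos()[2]+5.5))
E
```

```text
stop False [ 520.70554372 -225.01422066    6.70500227]
w 8.855463959187656 29.980941116809845
w 8.72472876118444 29.98075693845749 11.75 [ 519.99060275 -224.5416729   178.70062803]
[[273. 159.]
 [299. 159.]
 [299. 328.]
 [273. 328.]] [[ 508.30810748 -163.39233649  184.20062803]
 [ 521.55092993 -162.40220362  184.20062803]
 [ 530.35650675 -264.45017929  184.20062803]
 [ 514.5671003  -265.64659413  184.20062803]]
```

View pics/held.png

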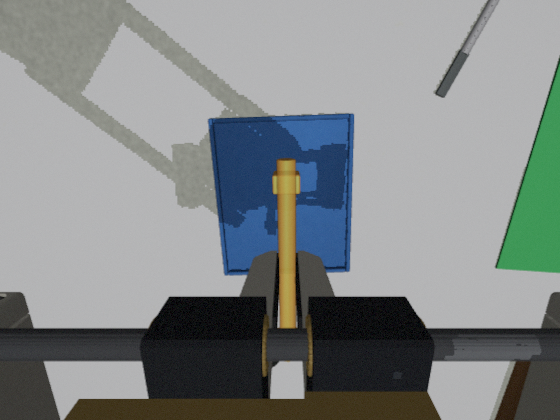

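The rod hangs level in the fingers, its far end at (286,160). That corresponds to 61.5 mm from the TCP along y against an expected 62, so it is centred. Now the placing, with the gripper tilted away from the open lever.

```bash
cat >> h.py <<'E'
YAW=.118; O=np.array([487.5,180.7,0])
def ori(tilt): return (R.from_euler('z',YAW)*R.from_euler('y',tilt)*R.from_euler('z',np.pi/2)*R.from_euler('x',np.pi))
def blk(p): return O+R.from_euler('z',YAW).apply(p)
def toblk(p): return R.from_euler('z',YAW).inv().apply(np.array(p)-O)
E
python3 - <<'E'
from h import *
from bench import robot
r=ori(-.25); e=r.as_euler('xyz'); tz=r.apply([0,0,1])
tcp=lambda h: blk([0,0.4,h])+5.5*tz
robot.move_ptp(tcp(150),e); print(robot.current_t(),robot.current_finger_force())
robot.move_linear(tcp(70),speed=120)
f0=robot.current_contact_force()
s=robot.move_linear(tcp(43),speed=25,f_stop=5)
p=robot.current_tcp_pos(); print("stop",s,"rod in block",toblk(p-5.5*tz),np.array(robot.current_contact_force())-f0)
d=snap(robot,"wrist","placing"); snap(robot,"scene","placing_s")
print(robot.current_t(),robot.current_finger_force())
E
```

```text
13.2667 29.980700612068176
stop True rod in block [-0.23759377  0.42080845 45.70233389] [-2.15485603 -0.36468776  7.05596127]
15.0833 29.98242974281311
```

Contact came at a rod height of 45.7 mm, matching the 45 mm seat. Release and check.

```bash
python3 - <<'E'
from h import *
from bench import robot
r=ori(-.25); tz=r.apply([0,0,1])
robot.move_gripper(.27); robot.sleep(.3)
print(robot.current_finger_force())
p=np.array(robot.current_tcp_pos())
robot.move_linear(p-40*tz,speed=60); robot.move_linear(p-150*tz,speed=200)
A=snap(robot,"wrist","s1")
q=blk([-70,0,230]); robot.move_ptp(q,ori(0).as_euler('xyz')); robot.sleep(.2)
B=snap(robot,"wrist","s2")
print(robot.current_t(),robot.current_tcp_pos())
for d in(A,B):
    rc=cv2.minAreaRect(amber(d)); b=cv2.boxPoints(rc); b=b[np.argsort(b[:,1])]; 
    E=plane(d,[b[:2].mean(0),b[2:].mean(0)],45); print(rc,toblk(E[0]),toblk(E[1]))
S=load("s1")["img"];cv2.imwrite("pics/s12.png",np.hstack([S[60:360,80:480],B["img"][60:360,80:480]]))
E
```

```text
0.0
18.1833 [417.01822727 172.36961393 228.86102319]
((287.5, 196.5), (117.0, 15.0), 90.0) [-1.59849057 61.66373371 45.        ] [ -1.61634648 -61.98885941  45.        ]
((349.518310546875, 187.50067138671875), (14.063760757446289, 105.40509033203125), 2.095252752304077) [-1.58804644 61.80092301 45.        ] [  1.39073713 -61.47869573  45.        ]
```

View pics/s12.png

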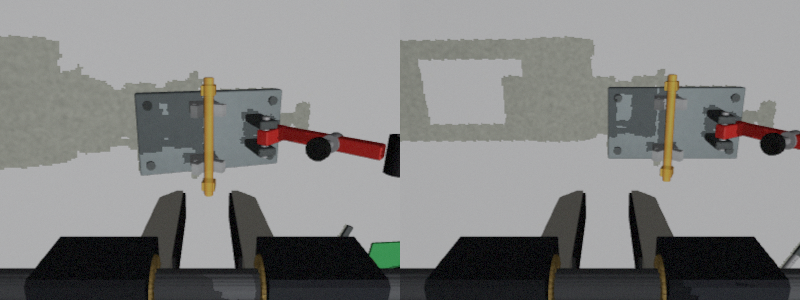

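The rod is seated: its ends lie at y = ±62 and |x| under 1.6 mm in the block frame, and it is 123.5 mm long at z = 45. Next I push the roller over from behind with the fingers shut.

```bash
cat >> h.py <<'E'
PO=(R.from_euler('z',YAW)*R.from_euler('z',np.pi)*R.from_euler('x',np.pi)).as_euler('xyz')
H=np.array([60,0,50.])
def knob(t): return H+np.array([-118*np.cos(t)+30*np.sin(t),0,118*np.sin(t)+30*np.cos(t)])
E
python3 - <<'E'
from h import *
from bench import robot
k=knob(2.11); robot.move_gripper(0)
robot.move_ptp(blk([20,0,260]),PO)
robot.move_ptp(blk(k+[45,0,60]),PO)
robot.move_linear(blk(k+[45,0,-8]),speed=150)
s=robot.move_linear(blk(k+[5,0,-8]),speed=50,f_stop=4)
p=toblk(robot.current_tcp_pos());dx=(p-k)[0]; print("contact",s,p-k,robot.current_t(),robot.current_contact_force())
E
```

```text
contact True [17.24713301  0.0884191  -7.93848459] 22.1167 [ 0.44837142 -0.18184674  0.25049229]
```

Contact came at 17.2 mm against 17.5 mm predicted, so the geometry holds. I follow the arc over the top.

```bash
python3 - <<'E'
from h import *
from bench import robot
for t in np.arange(2.0,.84,-.19):
    robot.move_linear(blk(knob(t)+[17,0,-8]),speed=90)
    print(round(t,2),R.from_euler('z',YAW).inv().apply(robot.current_contact_force()).round(1),(toblk(robot.current_tcp_pos())-knob(t)).round(1))
d=snap(robot,"scene","over"); print(robot.current_t())
cv2.imwrite("pics/over_c.png",cv2.resize(d["img"][70:230,210:410],None,fx=3,fy=3))
E
```

```text
2.0 [5.3 0.5 0.2] [19.1  0.  -6.5]
1.81 [6.6 1.2 0.6] [19.3  0.  -6.5]
1.62 [ 5.2 -0.2  0.4] [18.5 -0.  -7. ]
1.43 [ 4.4 -0.5  0.2] [17.6 -0.1 -7.7]
1.24 [ 3.3 -1.1 -0.1] [16.8 -0.1 -8.2]
1.05 [ 2.3 -0.3  3. ] [17.1 -0.1 -7.9]
0.86 [-0.3 -2.3  8.5] [17.2 -0.2 -6.9]
24.925
```

View pics/over_c.png

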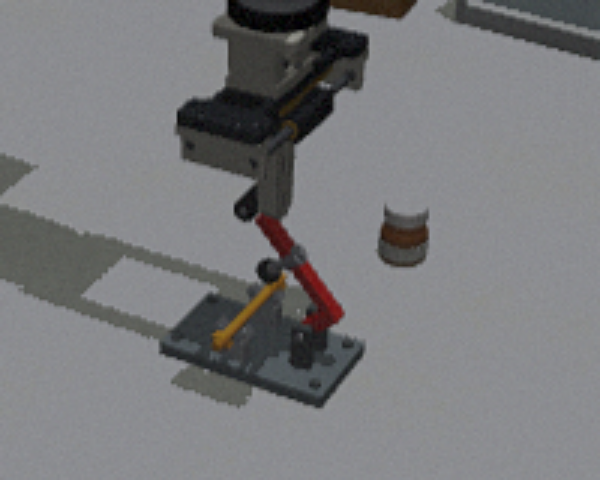

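The picture shows the lever leaning over at about 0.9 rad, with the roller at (247,207), the finger behind it at (275,200), and the rod still in its notches. Next I press from above.

```bash
python3 - <<'E'
from h import *
from bench import robot
robot.move_linear(toblk(robot.current_tcp_pos())@np.zeros((3,3))+np.array(robot.current_tcp_pos())+[0,0,35],speed=150)
k=knob(.86)
robot.move_linear(blk(k+[0,0,28]),speed=150)
F=lambda: R.from_euler('z',YAW).inv().apply(robot.current_contact_force())
f0=F();print("free",f0.round(2))
print(robot.move_linear(blk(k+[0,0,-5]),speed=40,f_stop=4),(toblk(robot.current_tcp_pos())-k).round(1))
for t in np.arange(.8,.31,-.08):
    if knob(t)[2]+10>toblk(robot.current_tcp_pos())[2]: continue
    robot.move_linear(blk(knob(t)+[0,0,10]),speed=60)
    print(round(t,2),(F()-f0).round(1),(toblk(robot.current_tcp_pos())-knob(t)).round(1))
for i in range(4): robot.sleep(.1);print((F()-f0).round(2),toblk(robot.current_tcp_pos()).round(2))
print(robot.current_t()); snap(robot,"scene","pr")
E
```

```text
free [-0.34  0.5   0.14]
True [-0.  -0.   7.7]
0.8 [ 0.  -0.9  6. ] [ 0.4 -0.  10.6]
0.72 [-0.1 -0.9  8.5] [ 0.8 -0.  11.2]
0.64 [ 0.5 -0.1  8.2] [ 0.6 -0.1 10.9]
0.56 [-0.1  0.1  5.1] [ 0.4 -0.1 10.6]
0.48 [-0.1 -1.6  4.4] [ 0.1 -0.1 10.3]
0.4 [ 0.3 -1.3  2.6] [-0.1 -0.1 10. ]
0.32 [ 1.  -1.3  2.4] [-0.2 -0.1  9.8]
[-0.15 -1.53  2.46] [-4.2690e+01 -1.2000e-01  1.2538e+02]
[ 1.06 -2.37  2.55] [-4.2660e+01 -8.0000e-02  1.2543e+02]
[ 0.45 -1.48  1.48] [-4.2640e+01 -8.0000e-02  1.2542e+02]
[-0.87 -1.37  0.25] [-4.2630e+01 -7.0000e-02  1.2546e+02]
28.6417
```

Arm lag makes readings taken at rest unreliable because hinge stiction holds the load, so I use f_stop thresholds while moving. First the free-travel friction level and the sensor noise.

```bash
python3 - <<'E'
from h import *
from bench import robot
F=lambda: R.from_euler('z',YAW).inv().apply(robot.current_contact_force())
P=lambda: toblk(robot.current_tcp_pos())
p=P(); robot.move_linear(blk(p+[0,0,3]),speed=40)
fs=[]
for i in range(8): robot.sleep(.03); fs.append(F())
print("noise",np.mean(fs,0).round(2),np.std(fs,0).round(2))
z=p[2]
for T in (5,6.5,8):
    u=np.array([-.25,0,-.97])
    s=robot.move_linear(blk(P()+7.0*u),speed=14,f_stop=T); q=P()
    print(T,s,"z",q.round(2),"F",F().round(1),"t",robot.current_t())
    robot.move_linear(blk(q+[0,0,2.5]),speed=40)
E
```

```text
noise [-0.09  0.12  0.02] [0.52 0.29 0.63]
5 True z [-4.3410e+01 -2.0000e-02  1.2464e+02] F [-0.2  0.1  3. ] t 29.5833
6.5 True z [-4.4050e+01 -2.0000e-02  1.2371e+02] F [-1.6 -0.   2.5] t 30.1917
8 False z [-4.4990e+01 -3.0000e-02  1.2012e+02] F [ 0.1 -0.1  5.4] t 31.0917
```

```bash
python3 - <<'E'
from h import *
from bench import robot
F=lambda: R.from_euler('z',YAW).inv().apply(robot.current_contact_force())
P=lambda: toblk(robot.current_tcp_pos())
from scipy.optimize import brentq
th=lambda z: brentq(lambda t: knob(t)[2]+10-z,-.25,.6)
for T in (8.5,9.0,9.5,10.2):
    s=robot.move_linear(blk(knob(-.02)+[0,0,10]),speed=14,f_stop=T); q=P()
    print(T,s,"z",q.round(2),"th",round(th(q[2]),3),"F",F().round(1),"t",round(robot.current_t(),2))
    if not s: break
    robot.move_linear(blk(q+[0,0,2]),speed=40)
snap(robot,"scene","pr2")
E
```

```text
8.5 True z [-5.365e+01 -7.000e-02  9.783e+01] th 0.067 F [-0.   0.2  2.4] t 33.14
9.0 True z [-5.432e+01 -6.000e-02  9.655e+01] th 0.056 F [-0.5 -0.4  3.1] t 33.88
9.5 True z [-5.488e+01 -5.000e-02  9.526e+01] th 0.045 F [0.5 0.2 2.7] t 34.58
10.2 True z [-5.552e+01 -4.000e-02  9.351e+01] th 0.03 F [0.1 0.6 2.7] t 35.29
```

The stop heights rise at 0.39 N/mm against 0.375 predicted, so the foot is on the rod. Free friction at this lever arm is 6.0–7.3 N, since the 8 N threshold ran free. That puts the foot at about 6–8 N now. One more small step of about 3 mm at the roller centres it in the band, and then I check that the lever doesn't creep back.

```bash
python3 - <<'E'
from h import *
from bench import robot
P=lambda: toblk(robot.current_tcp_pos())
s=robot.move_linear(blk([-56.4,0,90.6]),speed=14,f_stop=11.3); q=P(); print(s,q.round(2),robot.current_t())
robot.move_linear(blk(q+[0,0,4]),speed=40)
for w in (0,2):
    robot.sleep(w); s=robot.move_linear(blk(q+[0,0,-1]),speed=8,f_stop=3); print("touch",s,P().round(2),robot.current_t())
    robot.move_linear(blk(q+[0,0,4]),speed=40)
robot.move_linear(blk(q+[0,0,60]),speed=150)
robot.move_ptp(blk([-70,0,260]),ori(0).as_euler('xyz')); robot.sleep(.2)
d=snap(robot,"wrist","end"); 
k=biggest(mask(d["img"],*AMBER),3)
for c in k: print(cv2.minAreaRect(c))
pts=np.vstack([c for c in k if cv2.contourArea(c)>60])
b=cv2.boxPoints(cv2.minAreaRect(pts)); b=b[np.argsort(b[:,1])]
E=plane(d,[b[:2].mean(0),b[2:].mean(0)],45); print(toblk(E[0]),toblk(E[1]),robot.current_t())
cv2.imwrite("pics/end_c.png",cv2.resize(d["img"][80:280,180:480],None,fx=2.5,fy=2.5))
E
```

```text
False [-55.22  -0.    91.53] 36.1
touch True [-55.06  -0.    91.63] 36.8833
touch True [-5.498e+01 -1.000e-02  9.163e+01] 39.6583
((345.0, 155.0), (44.0, 12.0), 90.0)
((342.2099609375, 214.52999877929688), (10.748023986816406, 32.95117950439453), 8.130102157592773)
((292.5, 350.0), (3.0, 50.0), 0.0)
[ 9.93319969 60.11513581 45.        ] [ -61.9005023  -296.57832313   45.        ] 42.0917
```

View pics/end_c.png

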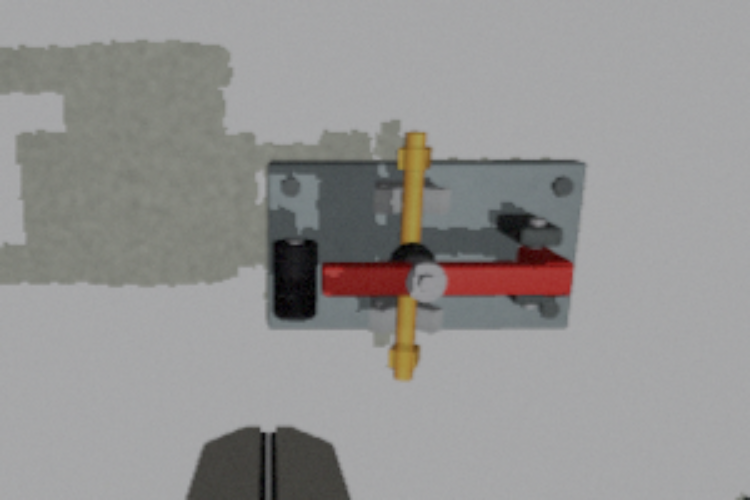

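The lever is shut, with the roller at (295,278) and the foot on the rod at (412,260). The rod still lies across both notches, from (415,135) to (403,378), the same slant as before. The roller height hasn't changed over 2 s, so nothing creeps. I hand in.

```bash
python3 -c "
from bench import robot
print(robot.hand_in(),robot.current_t())"
```

```text
the job is handed in; nothing more can be done
the job is handed in; nothing more can be done
```

I handed the job in after about 42 s: the rod is seated in both V-notches and released, the lever is shut with the foot pressing at an estimated 7–10 N (inferred from push force, not measured directly), and no verdict was returned.

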